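# Click the bench charger's dial to its third setting

### The job

Stroke the knurled dial on top of the battery charger clockwise (seen from above) with a fingertip against its rim or its top, until it clicks in with its pointer at the third of the four marks, counting from the smallest mark. Do not grip or straddle the dial with the fingers, do not shove or lift the charger, and leave the spray can, battery pack and wrench where they are.

Things in the scene. Friction and masses are not known exactly. Their poses are not given: they have to be found in the camera images.
- charger: grey steel battery charger, loose on rubber feet, about 4 kg (a 15 N push does not shift it). Case 160 (x) by 240 (y) mm, flat top 92 mm up. Origin: centre of underside; x from its vented front (robot side) to its back, y left, z up. Dial axis at local x 0, y +45 mm. Steel carry handle along x at local y -85 mm, x -55 to +55, up to 131 mm high
- dial_top (a point): centre of the dial's top face, on its axis, 122 mm above the bench; x along the pointer and turning with it, z up. The dial is a black knurled cylinder, 70 mm across over 30 upright ribs 2 mm proud, from the case top (92 mm) to 122 mm; flat black top with a flush white pointer bar from near the axis to the rim
- dial (a joint): dial angle, rad, grows clockwise from above. Spring detents: first mark 0, second 0.698, third 1.396, fourth 2.094; starts at the first or second. Humps near 0.35, 1.05 and 1.75: left alone it springs into the detent on its side of the hump. About 0.1 N m (3 N along the rim) takes it over a hump; stops lie just outside the first and fourth settings
- mark3 (a point): centre of the third mark, flush on the panel, 51 mm from the dial's axis. Four black bars lie on the panel round the far (+x) side of the dial, starting 42 mm from its axis, at 60, 20, -20, -60 degrees from the charger's +x towards +y: first 10 by 3 mm, then 14 by 5.5, third 18 by 8, fourth 22 by 10.5
- spray_can: upright spray can, 66 mm across, 190 mm tall, 0.35 kg, loose, stands to the left or right of the charger. Origin: centre of its underside.
- battery: black cordless-tool battery pack lying flat, 78 by 115 by 60 mm, 0.6 kg, loose, on the charger's other side. Origin: centre of its underside.
- wrench: steel wrench, 180 mm long, lying flat on the bench between robot and charger, loose. Origin: middle of its underside; x along it.
Mind the look-alikes: they are no part of the job. What is shaped like the spray_can but blue is not meant.

How it is judged:
By the outcome, as a careful person would: the job done as asked, in the order asked, and still so for the second after the job is handed in, with the robot touching nothing.
It also fails if it takes over 42 s, if anything falls off the work surface, if the arm or the gripper's body presses on something with over 40 N, if the wrist force passes 120 N, or if a joint passes its speed limit or range.

### The arm

A 6-joint arm with a two-finger parallel gripper is mounted at the origin on the work surface. World frame = base frame: x ahead of the robot, y to its left, z up, the work surface at z = 0. Lengths are in mm, angles in rad, forces in N, time in s.
With the tool pointing down it reaches from about 375 to 825 mm from the base axis. Payload 5.5 kg.
Tool frame: the origin (TCP) lies midway between the tips of the shut fingers; the grasp point (between the pads) lies 19 mm behind it (hold_point_z is the distance from the TCP to the grasp point, in mm); z points along the fingers, y is the line along which they close (so a half turn about z gives the same grasp; the last joint's range is limited). The gripper opens to 85 mm and grips with 20 to 120 N. Pads are 22 mm wide; open, the fingers measure 114 mm over their backs; the gripper's body (76 mm by 85 mm) begins 54 mm behind the grasp point. The pads swing forward as they close: fully open they stand 13 mm farther back than shut.
Start: joints at [-1.345, 0.314, -0.047, 1.21, 0, 1.571], TCP at [134.329, -584.765, 231.299] pointing down, gripper open.
Joint ranges: [-2.67, 2.67], [-0.69, 1.73], [-1.03, 1.25], [-2.08, 2.16], [-1.42, 1.45], [-3.14, 3.14]. Speed limits (rad/s): [2.39, 2.39, 3.01, 3.14, 3.14, 3.14].

### API

Orientations are given as a rotation vector (axis times angle).
In Python, from workcell import * gives the robot as it stands.
- The arm moves only by the shell command python3 -m creep 'ROWS' [FORCE]. ROWS is JSON, a list of rows, each an object with "grip": the closure, from 0 (fully open) to 1 (shut); "offset": the shift along the tool's x, y, z in mm, a list of three; "dr": the turn, a rotation vector about the tool's x, y, z in degrees, a list of three. In form: [{"grip": grip, "offset": [x, y, z], "dr": [wx, wy, wz]}, ...]. A call has exactly 5 rows; each row shifts and turns the commanded pose from where the row before left it, along the tool's axes as they then stand; what a row does not reach is not made up. A row lasts 1/8 s, in which the tool goes at most 62.5 mm and 10.7 degrees, less where a joint would pass 70% of its speed; a pose out of reach is approached as far as the arm can. A call is refused whole if a number of a shift passes 62.5 or a number of a turn 10.7, either way. A call with a gripper value outside its range is refused whole. The fingers move at their own pace and stop on an object; FORCE is the grip in N (left out, the last holds). Time passes only in rows, so rows that do not move let the fingers close, or fill a call up. It gives the time, the measured TCP pose, the force, the opening and the grip force at its end, in the units of the state.
- get_obs(): the state, without advancing time (a new reading comes with each control period).
- capture(name): name is "scene" or "top"; returns a dict with "img" (420x560x3 uint8, red, green, blue), "vfov" (degrees; the focal length in pixels is half the picture's height over the tangent of half this angle, whatever the lens; pixels are square), "cx", "cy" (the principal point, pixels), "T" (4x4, takes a point from camera to world coordinates). Camera axes: x right, y up, looking along -z (the intrinsics and any distortion apply to the point x, -y, -z); pixel columns grow to the right and rows downward; lengths in mm; the calibration is good to about 2 mm. A picture is of the moment at which its call begins. There is no depth.
- sign_off(): hands the job in; it is judged then, once.
The state is a dict: "clock": time; "joint_pos": joint angles; "qvel": joint speeds; "joint_torque": joint torques, N m; "position": TCP position; "ee_rot": TCP orientation; "contact_force": force on the tool from outside, world axes, zero at the start; "moment": the same for the moment, N m; "opening": finger opening in mm; "grasp_force": force on a finger pad.
Only numpy, scipy, OpenCV 4.12 (cv2) and the standard library are available. Lean on these libraries where they do the work, as an engineer would, in place of code of your own. Each camera call takes 0.05 s, during which the arm holds its last target. There are 200 camera calls.

## Working session

There is one attempt and no reset: what is moved stays moved. The work goes in short steps, Python scripts to look and compute and a shell command to move; the robot and the scene stay as the last step left them, time stands still between calls to the robot, and variables do not carry over. Pictures are saved under pics/ and viewed, at most 10 in all, crops included, and the job is handed in when it is done.

```bash
mkdir -p pics; ls; python3 - <<'E'
from workcell import *
import cv2
for n in ["scene","top"]:
    c=capture(n); cv2.imwrite(f"pics/{n}0.png",c["img"][:,:,::-1]); print({k:(v if k!="img" else 0) for k,v in c.items()})
print(get_obs())
E
```

```text
pics
{'img': 0, 'vfov': 57.16051213419952, 'cx': 285.7213228536322, 'cy': 205.922956313544, 'T': array([[ 6.46529144e-01, -4.32367218e-01,  6.28536916e-01,
         1.23703119e+03],
       [ 7.62720115e-01,  3.48989080e-01, -5.44485673e-01,
        -5.50097369e+02],
       [ 1.60652353e-02,  8.31423605e-01,  5.55406785e-01,
         6.91137721e+02],
       [ 0.00000000e+00,  0.00000000e+00,  0.00000000e+00,
         1.00000000e+00]])}
{'img': 0, 'vfov': 43.12831301408192, 'cx': 276.48286014275874, 'cy': 215.2434471622962, 'T': array([[-6.37406934e-02,  9.75747733e-01, -2.09412238e-01,
         2.83231950e+02],
       [-9.97950016e-01, -6.35264114e-02,  7.75634715e-03,
         6.57493590e+01],
       [-5.73496984e-03,  2.09477341e-01,  9.77796683e-01,
         1.36814784e+03],
       [ 0.00000000e+00,  0.00000000e+00,  0.00000000e+00,
         1.00000000e+00]])}
{'clock': 0.1, 'joint_pos': array([-1.34500201e+00,  3.14177387e-01, -4.79725539e-02,  1.21021084e+00,
       -6.50589723e-06,  1.57083166e+00]), 'qvel': array([ 1.29311288e-03, -7.55552205e-04,  1.91486083e-03,  3.35991103e-05,
        2.19704506e-03,  2.90520301e-05]), 'joint_torque': array([-2.04065605e-04, -5.40764737e+01,  3.40543020e+01,  1.11680556e-02,
       -1.59453334e-04, -4.38674846e-06]), 'position': array([ 134.20904371, -584.26018442,  230.51041724]), 'ee_rot': array([-3.12005527e+00, -3.53693770e-01,  2.86904039e-04]), 'contact_force': array([ 0.69572453, -0.09253602, -1.15100897]), 'moment': array([-0.01508398,  0.03100252,  0.0028058 ]), 'grasp_force': 0.0, 'opening': 85.71281189249339}
```

View pics/scene0.png

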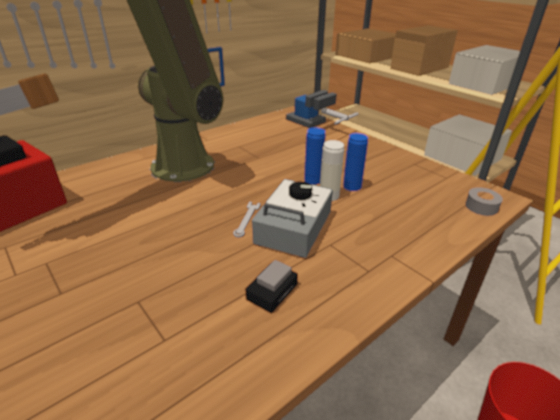

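View pics/top0.png

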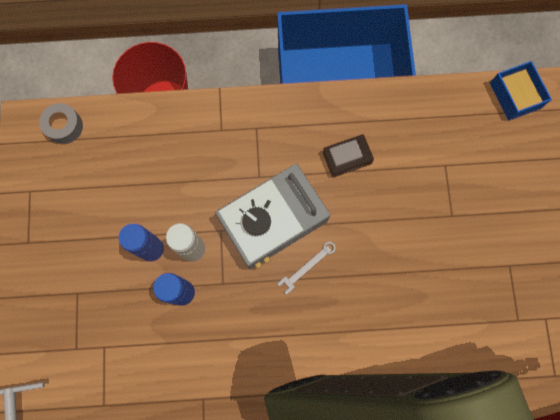

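The scene view shows the charger at about (295,215), the dial at (301,190), the white can at (332,165) with two blue look-alike cans at (315,150) and (355,160), and the battery at (272,285). The top view shows the dial at (256,221), handle at (300,195), white can at (183,240), blue cans at (140,240) and (174,290), wrench at (308,268) and battery at (348,155). The only dial candidate is the black disc at (256,221). The round grey tape at (60,123) is not it.

```bash
cat > h.py <<'E'
import numpy as np, cv2
def px(c,u,v,z):
    f=210/np.tan(np.radians(c["vfov"]/2)); T=c["T"]
    d=T[:3,:3]@np.array([(u-c["cx"])/f,-(v-c["cy"])/f,-1]); o=T[:3,3]
    return o+d*(z-o[2])/d[2]
def pix(c,p):
    f=210/np.tan(np.radians(c["vfov"]/2)); q=np.linalg.inv(c["T"])@np.append(p,1)
    return c["cx"]-f*q[0]/q[2], c["cy"]+f*q[1]/q[2]
E
python3 - <<'E'
from workcell import *
from h import *
c=capture("top"); im=c["img"]; 
crop=im[150:285,195:345]; cv2.imwrite("pics/crop1.png",cv2.resize(crop[:,:,::-1],None,fx=5,fy=4.44*5/4.44*0.88,interpolation=cv2.INTER_CUBIC)) if 0 else cv2.imwrite("pics/crop1.png",cv2.resize(crop[:,:,::-1],None,fx=4,fy=4,interpolation=cv2.INTER_CUBIC))
g=im.max(2)
m=np.zeros_like(g); m[160:270,210:300]=(g[160:270,210:300]<70)
n,l,s,ce=cv2.connectedComponentsWithStats(m)
for i in range(1,n):
    if s[i,4]>8: print(s[i],ce[i].round(1),px(c,*ce[i],122 if s[i,4]>300 else 92).round(1))
E
```

```text
(no output)
```

View pics/crop1.png

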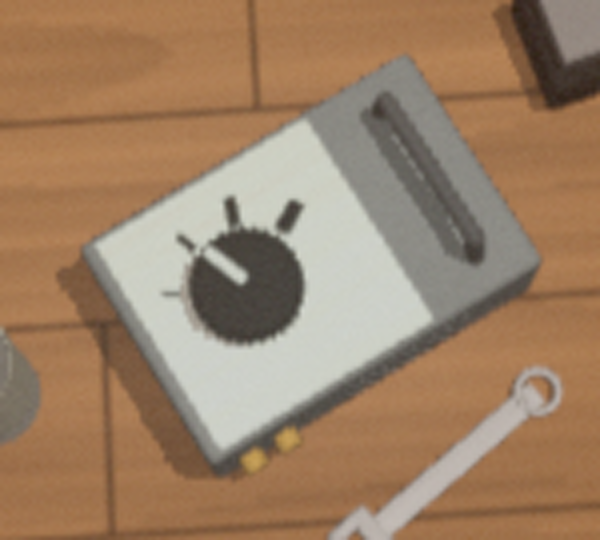

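The crop shows the dial centre at crop (247,285), which is image (256.7,221.2). The pointer aims at crop (205,250), at the second mark (187,243). Mark 3 is at crop (232,211) and mark 4 at (289,216). One detent clockwise is needed, about 40°.

```bash
python3 - <<'E'
from workcell import *
from h import *
c=capture("top"); s=capture("scene")
P=lambda a,b,z: px(c,195+(a+.5)/4-.5,150+(b+.5)/4-.5,z)
D=P(247,285,122); print("dial",D.round(1))
for n,q in dict(m1=(172,293),m2=(187,243),m3=(232,211),m4=(289,216)).items():
    p=P(*q,92); d=p-D; print(n,p.round(1),np.hypot(*d[:2]).round(1),np.degrees(np.arctan2(d[1],d[0])).round(1))
p=P(205,250,122)-D; print("ptr",np.degrees(np.arctan2(p[1],p[0])).round(1), np.hypot(*p[:2]).round(1))
print("rim L/R",P(187,285,122).round(1),P(305,285,122).round(1))
print("dial in scene at",np.round(pix(s,D),1))
im=s["img"]; x0,y0=280,175
g=im[y0:205,x0:325].max(2); m=(g<75).astype(np.uint8)
n,l,st,ce=cv2.connectedComponentsWithStats(m)
for i in range(1,n):
    if st[i,4]>15: print(st[i],ce[i]+[x0,y0],px(s,*(ce[i]+[x0,y0]),107).round(1))
print("can",px(c,181,233,190).round(), "blue",px(c,134,234,190).round(),px(c,168,284,190).round())
o=get_obs(); print(o["position"],cv2.Rodrigues(o["ee_rot"])[0].round(3))
E
```

```text
dial [539.5 104.8 122. ]
m1 [543.6 151.8  92. ] 47.2 84.9
m2 [574.4 141.1  92. ] 50.4 46.1
m3 [592.8 112.4  92. ] 53.9 8.1
m4 [587.3  77.4  92. ] 55.1 -29.7
ptr 46.1 33.3
rim L/R [541.8 140.6 122. ] [537.2  70.1 122. ]
dial in scene at [299.4 186.2]
[ 10   7  21  18 272] [299.38970588 190.98897059] [541.4 103.8 107. ]
can [509. 274. 190.] blue [513. 380. 190.] [396. 305. 190.]
[ 134.26507773 -584.48662517  230.86902602] [[ 0.975  0.224 -0.   ]
 [ 0.224 -0.975  0.001]
 [ 0.    -0.001 -1.   ]]
```

```bash
python3 -m creep '[{"grip":1,"offset":[40,-44,0],"dr":[0,0,0]},{"grip":1,"offset":[40,-44,0],"dr":[0,0,0]},{"grip":1,"offset":[40,-44,0],"dr":[0,0,0]},{"grip":1,"offset":[40,-44,0],"dr":[0,0,0]},{"grip":1,"offset":[40,-44,0],"dr":[0,0,0]}]' 40; python3 -c "
from workcell import *
print(get_obs()['joint_pos'])"
```

```text
clock: 0.88
position: [280.6, -323.9, 231.4]
ee_rot: [3.121, 0.353, 0.001]
contact_force: [1.5, -0.5, 0.5]
opening: 0.4
grasp_force: 0.0
[-8.57110562e-01 -1.01315970e-02 -4.28671308e-01  1.15161895e+00
  2.72526874e-04  2.05929528e+00]
```

```bash
python3 -m creep '[{"grip":1,"offset":[34,-37,0],"dr":[0,0,-10]},{"grip":1,"offset":[40,-30,0],"dr":[0,0,-10]},{"grip":1,"offset":[44,-23,0],"dr":[0,0,-10]},{"grip":1,"offset":[48,-15,0],"dr":[0,0,-10]},{"grip":1,"offset":[50,-7,0],"dr":[0,0,-10]}]'; python3 -c "
from workcell import *
import cv2
o=get_obs();print(o['joint_pos'],cv2.Rodrigues(o['ee_rot'])[0].round(2))"
```

```text
clock: 1.5
position: [404.5, -106.1, 231.5]
ee_rot: [2.674, 1.647, 0.001]
contact_force: [-0.2, -1.7, -0.1]
opening: 0.2
grasp_force: 0.0
[-2.56524733e-01 -3.01921045e-02 -4.48006991e-01  1.15224068e+00
 -9.23026494e-05  1.78086689e+00] [[ 0.45  0.89  0.  ]
 [ 0.89 -0.45 -0.  ]
 [ 0.    0.   -1.  ]]
```

```bash
python3 -m creep '[{"grip":1,"offset":[55,2,0],"dr":[0,0,-9]},{"grip":1,"offset":[54,11,0],"dr":[0,0,-9]},{"grip":1,"offset":[51,19,0],"dr":[0,0,-9]},{"grip":1,"offset":[44,24,0],"dr":[0,0,0]},{"grip":1,"offset":[0,0,50],"dr":[0,0,0]}]'; python3 -m creep '[{"grip":1,"offset":[0,0,30],"dr":[0,0,0]},{"grip":1,"offset":[0,0,10],"dr":[0,0,0]},{"grip":1,"offset":[0,0,0],"dr":[0,0,0]},{"grip":1,"offset":[0,0,0],"dr":[0,0,0]},{"grip":1,"offset":[0,0,0],"dr":[0,0,0]}]';python3 - <<'E'
from workcell import *
import cv2
o=get_obs();print(cv2.Rodrigues(o['ee_rot'])[0].round(2))
a=capture("top")["img"][140:300,170:370]; b=capture("scene")["img"][110:270,220:400]
cv2.imwrite("pics/c2.png",cv2.resize(cv2.hconcat([a,b])[:,:,::-1].copy(),None,fx=2.1,fy=2.1,interpolation=cv2.INTER_CUBIC))
E
```

```text
clock: 2.12
position: [513.8, 83.3, 183.9]
ee_rot: [2.215, 2.222, 0.012]
contact_force: [-0.1, -0.7, -0.2]
opening: -0.1
grasp_force: 0.0
clock: 2.75
position: [509.7, 79.7, 142.6]
ee_rot: [2.222, 2.219, 0.003]
contact_force: [0.3, 0.3, -0.5]
opening: 0.0
grasp_force: 0.0
[[ 0.  1.  0.]
 [ 1. -0.  0.]
 [ 0.  0. -1.]]
```

View pics/c2.png

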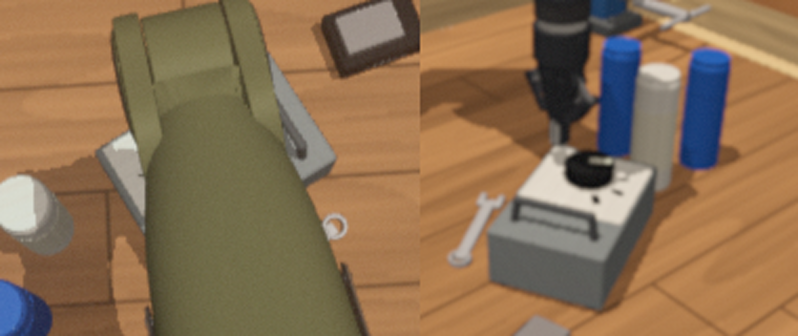

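The top view is blocked by the arm. The scene half shows the shut fingertip at (560,140), just in front of the dial at (590,168), with the pointer visible.

```bash
python3 -m creep '[{"grip":1,"offset":[14,8,0],"dr":[0,0,0]},{"grip":1,"offset":[0,0,10],"dr":[0,0,0]},{"grip":1,"offset":[0,0,6],"dr":[0,0,0]},{"grip":1,"offset":[0,0,0],"dr":[0,0,0]},{"grip":1,"offset":[0,0,0],"dr":[0,0,0]}]'; python3 -m creep '[{"grip":1,"offset":[0,0,1],"dr":[0,0,0]},{"grip":1,"offset":[0,0,1],"dr":[0,0,0]},{"grip":1,"offset":[0,0,1],"dr":[0,0,0]},{"grip":1,"offset":[0,0,0],"dr":[0,0,0]},{"grip":1,"offset":[0,0,0],"dr":[0,0,0]}]'
```

```text
clock: 3.48
position: [516.6, 93.5, 125.2]
ee_rot: [-2.223, -2.22, 0.001]
contact_force: [0.6, 0.1, 0.8]
opening: -0.2
grasp_force: 0.0
clock: 4.1
position: [516.8, 93.7, 122.3]
ee_rot: [-2.223, -2.22, -0.0]
contact_force: [-0.4, -0.6, -0.1]
opening: -0.1
grasp_force: 0.0
```

```bash
python3 -m creep '[{"grip":1,"offset":[0,0,0.5],"dr":[0,0,0]},{"grip":1,"offset":[0,0,0.5],"dr":[0,0,0]},{"grip":1,"offset":[0,0,0],"dr":[0,0,0]},{"grip":1,"offset":[0,0,0],"dr":[0,0,0]},{"grip":1,"offset":[0,0,0],"dr":[0,0,0]}]'
```

```text
clock: 4.72
position: [516.9, 93.6, 122.0]
ee_rot: [2.222, 2.22, 0.001]
contact_force: [-3.1, -1.1, 6.0]
opening: -0.3
grasp_force: 3.0
```

```bash
python3 -m creep '[{"grip":1,"offset":[0,0,1],"dr":[0,0,0]},{"grip":1,"offset":[0,0,0.3],"dr":[0,0,0]},{"grip":1,"offset":[3,0,0],"dr":[0,0,0]},{"grip":1,"offset":[3,0,0],"dr":[0,0,0]},{"grip":1,"offset":[3,0,0],"dr":[0,0,0]}]';  python3 -m creep '[{"grip":1,"offset":[3,0,0],"dr":[0,0,0]},{"grip":1,"offset":[3,0,0],"dr":[0,0,0]},{"grip":1,"offset":[2,0,0],"dr":[0,0,0]},{"grip":1,"offset":[0,0,0],"dr":[0,0,0]},{"grip":1,"offset":[0,0,0],"dr":[0,0,0]}]';python3 - <<'E'
from workcell import *
import cv2
b=capture("scene")["img"][160:240,240:350]
cv2.imwrite("pics/c3.png",cv2.resize(b[:,:,::-1].copy(),None,fx=6,fy=6,interpolation=cv2.INTER_CUBIC))
E
```

```text
clock: 5.35
position: [517.5, 101.2, 121.9]
ee_rot: [2.221, 2.216, -0.001]
contact_force: [-3.8, -5.1, 14.2]
opening: -0.0
grasp_force: 7.3
clock: 5.98
position: [518.8, 111.8, 121.9]
ee_rot: [2.221, 2.22, 0.007]
contact_force: [-0.1, 1.9, 9.7]
opening: 0.1
grasp_force: 4.8
```

View pics/c3.png

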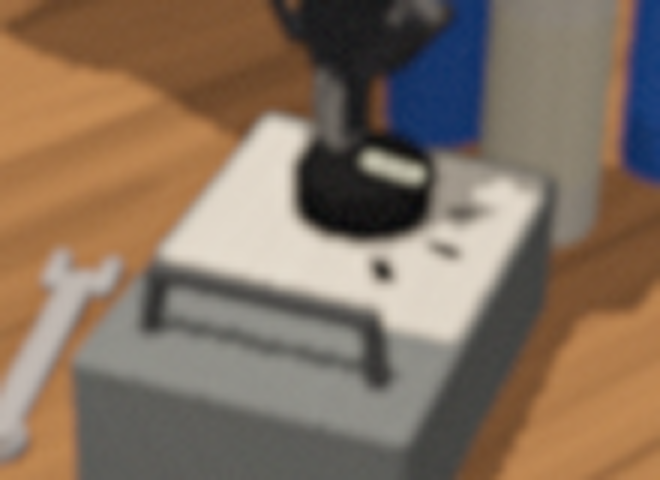

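```bash
python3 - <<'E'
from workcell import *
from h import *
s=capture("scene")
P=lambda a,b: px(s,240+(a+.5)/6-.5,160+(b+.5)/6-.5,122)
a,b=P(362,157),P(424,176); print(a,b,np.degrees(np.arctan2(*(b-a)[1::-1])))
im=s["img"][180:193,297:314].astype(int).min(2); print(im)
D=np.array([540,104,122.]); 
for t in (46,26,6,-14,-34): print(t,np.round(pix(s,D+35*np.array([np.cos(np.radians(t)),np.sin(np.radians(t)),0])),1))
print(b[:2]-D[:2])
E
```

```text
[538.71781219 107.56619202 122.        ] [570.30708496 118.7619891  122.        ] 19.515227064400904
[[ 56  35  29  27  34  40  53  60  44  24  23  28  20  24  26  22  20]
 [ 57  40  39  37  32  31  39  49  38  18  21  19  21  23  22  21  21]
 [ 60  48  45  37  32  27  26  33  24  24  19  21  24  21  26  23  19]
 [ 69  59  43  31  27  22  17  20  17  22  23  21  20  28  33  33  33]
 [ 61  46  36  46  56  57  41  26  17  15  17  17  26  35  52  63  63]
 [ 42  34  40  82 114 120 101  74  50  37  26  22  20  38  65  87  98]
 [ 34  30  59 112 152 164 150 132 115  96  72  54  37  33  58  92 114]
 [ 31  34  55 104 145 162 162 160 158 147 132 118 104  75  58  91 124]
 [ 31  29  42  69  99 122 134 148 158 161 160 160 151 113  66  85 124]
 [ 29  32  32  33  49  63  81  98 120 133 145 155 150 112  67  81 120]
 [ 31  32  34  33  30  32  34  48  65  78  93 106 103  76  57  88 121]
 [ 35  32  33  28  31  29  30  27  33  34  40  49  45  36  52  99 129]
 [ 28  26  29  29  27  29  28  28  27  24  19  21  16  19  60 103 131]]
46 [311.5 186.9]
26 [310.7 189. ]
6 [308.5 190.8]
-14 [305.1 192.1]
-34 [301.  192.7]
[30.30708496 14.7619891 ]
```

The pointer now sits at about 19°, with its rim end at crop (424,176). That is past the hump at about 26°, and mark 3 is at about 7°. I'll stroke a little further, then lift.

```bash
python3 -m creep '[{"grip":1,"offset":[2,0,0],"dr":[0,0,0]},{"grip":1,"offset":[2,0,0],"dr":[0,0,0]},{"grip":1,"offset":[1,0,0],"dr":[0,0,0]},{"grip":1,"offset":[0,0,0],"dr":[0,0,0]},{"grip":1,"offset":[0,0,-6],"dr":[0,0,0]}]';  python3 -m creep '[{"grip":1,"offset":[0,0,-40],"dr":[0,0,0]},{"grip":1,"offset":[0,0,-50],"dr":[0,0,0]},{"grip":1,"offset":[-40,-35,0],"dr":[0,0,0]},{"grip":1,"offset":[-50,-30,0],"dr":[0,0,0]},{"grip":1,"offset":[-55,-25,0],"dr":[0,0,0]}]'; python3 -m creep '[{"grip":1,"offset":[-60,-15,0],"dr":[0,0,0]},{"grip":1,"offset":[-60,0,0],"dr":[0,0,0]},{"grip":1,"offset":[-60,0,0],"dr":[0,0,0]},{"grip":1,"offset":[0,0,0],"dr":[0,0,0]},{"grip":1,"offset":[0,0,0],"dr":[0,0,0]}]'; python3 - <<'E'
from workcell import *
import cv2
b=capture("top")["img"][130:280,180:380]
cv2.imwrite("pics/c4.png",cv2.resize(b[:,:,::-1].copy(),None,fx=4,fy=4,interpolation=cv2.INTER_CUBIC))
E
```

```text
clock: 6.7
position: [516.9, 115.7, 126.3]
ee_rot: [2.223, 2.22, 0.0]
contact_force: [-0.5, 0.5, -0.4]
opening: 0.3
grasp_force: 0.0
clock: 7.32
position: [425.2, -30.0, 216.1]
ee_rot: [-2.221, -2.222, 0.0]
contact_force: [0.2, -1.1, 0.3]
opening: -0.1
grasp_force: 0.0
clock: 7.95
position: [410.9, -208.7, 215.7]
ee_rot: [-2.222, -2.218, -0.0]
contact_force: [-0.4, 0.0, -1.1]
opening: -0.4
grasp_force: 0.0
```

View pics/c4.png

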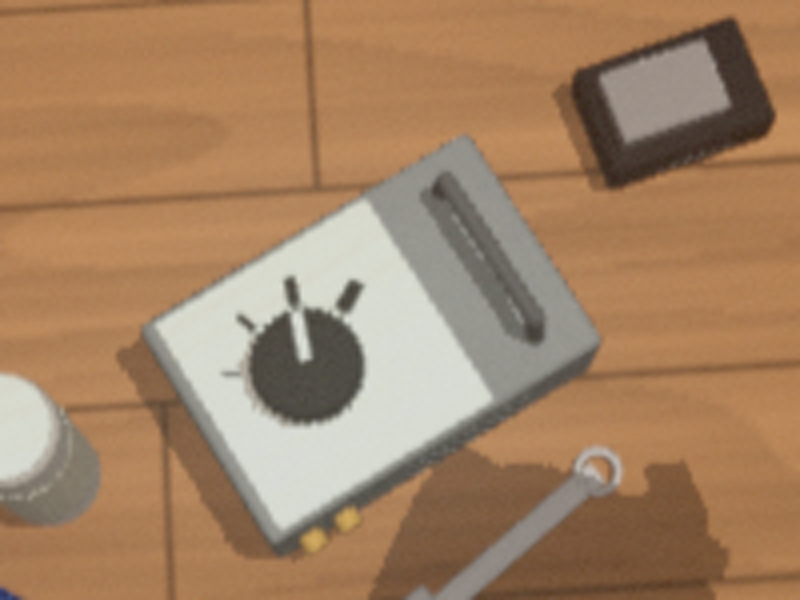

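The pointer, from (305,358) to (297,312), now aims at the third mark at (292,290). The charger and the other objects are where they were, and the arm is clear.

```bash
python3 -c "
from workcell import *
print(sign_off())"
```

```text
the job is handed in; nothing more can be done
None
```

The dial was stroked clockwise from the second mark and clicked in at the third; the last picture shows the pointer on that mark, the charger, battery and can where they were and the wrench apparently unmoved, and the job is handed in with the arm touching nothing.

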